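# Find the grinding jar that rattles and present it

### The job

Three closed steel grinding jars that look alike lie in the rack: one is empty, one is packed tight, and in one the heavy grinding ball was left rolling loose. Take up the jars one at a time and shake each to and fro along its length until you have found the one that rattles (the empty one can also be told by its weight), and lay every silent jar you took back in its own seat. Then present the rattling jar: bring it forward over the middle of the clear tray and finish still gripping it there, lying level and still, about a hand's breadth above the tray, touching nothing but the fingers. Do not drop a jar onto the worktop and do not disturb the beaker and the bottle that stand behind the tray and the rack.

Things in the scene. Friction and masses are not known exactly. Their poses are not given: they have to be found in the camera images.
- rack: wire jar rack, 120 x 285 x 34 mm, fixed to the worktop; origin under its centre on the worktop. Its x axis runs along the jars, y across the three seats (pitch 105 mm). Each seat is two 8 mm steel rods along x, 36 mm apart, tops 26 mm above the worktop, between two aluminium end rails (tops 34 mm up, inner faces 50 mm either side of the centre). The gap between neighbouring jars is 55 mm
- seat_left (a point): middle of the left (+y) seat of the rack at the height of the jar axis (45 mm above the worktop): the centre of the jar that starts in this seat, within 4 mm along its axis. Its x axis is the seat's and jar's axis. Every jar: steel cylinder 90 mm long, 50 mm across, fluted screw lid at its +x end; 0.35 to 0.8 kg
- seat_middle (a point): middle of the middle seat of the rack at the height of the jar axis (45 mm above the worktop): the centre of the jar that starts in this seat, within 4 mm along its axis. Its x axis is the seat's and jar's axis. Which seat has which jar changes. The empty jar is the lightest, under 0.47 kg; the other two weigh 0.6 kg or more, either may be the heavier
- seat_right (a point): middle of the right (-y) seat of the rack at the height of the jar axis (45 mm above the worktop): the centre of the jar that starts in this seat, within 4 mm along its axis. Its x axis is the seat's and jar's axis. The loose ball (30 mm, 0.21 kg) can roll 22 mm either way from the jar's middle and knocks on its ends; tipping the jar 10 deg end-down is enough to make it run. Nothing moves in the other jars
- tray_middle (a point): point on the worktop under the middle of the clear plastic tray (176 x 187 x 23 mm, low rim), which stays where it is
- beaker_mid (a point): clear plastic beaker, 71 mm across, 94 mm high, standing loose; its centre half-way up
- bottle_mid (a point): blue-capped screw bottle, the one nearest the beaker, 60 mm across, 116 mm high, standing loose; its centre half-way up

How it is judged:
On the way, in this order (a step that is already met when the one before it is completed fails the run):
1. the jar with the loose ball is off the rack and its ball has run to the lid end (height (world z) of jar_rattle above 0.065 m and x of ball in the frame of jar_rattle above 0.012 m), for 0.02 s.
2. the same jar, still off the rack, has been shaken or tipped so that the ball has run to the other end (height (world z) of jar_rattle above 0.065 m and x of ball in the frame of jar_rattle below -0.012 m), for 0.02 s.
At the end, for the whole second after the job is handed in: the rattling jar is in the fingers, level within 11 deg, still, its centre within 45 mm of the tray's middle and 70 to 220 mm above the worktop, touching neither tray nor rack; the two silent jars are at rest in their own seats within 15 mm (horizontal distance between jar_rattle and tray_middle below 0.045 m and height (world z) of jar_rattle between 0.07 and 0.22 m and angle between jar_rattle's own x axis and vertical between 1.37 and 1.77 rad and linear speed of each of jar_rattle, jar_packed, jar_empty below 0.03 m/s and contact force between the fingers and jar_rattle above 2 N and contact force between jar_rattle and tray below 0.1 N and contact force between jar_rattle and rack below 0.1 N and distance of each of jar_packed, jar_empty from where it was at the start of the episode below 0.015 m and contact force between the arm and jar_packed below 0.1 N and contact force between the arm and jar_empty below 0.1 N); the arm keeps its last pose, push and grip.
It fails at once if a jar falls to the worktop (height (world z) of any of jar_rattle, jar_packed, jar_empty below 0.036 m).
It fails at once if the beaker or the bottle is moved by more than 2 cm (distance of any of beaker_mid, bottle_mid from where it was at the start of the episode above 0.02 m).
It also fails if it takes over 58 s, if anything falls off the work surface, if the arm or the gripper's body presses on something with over 40 N, if the wrist force passes 120 N, or if a joint passes its speed limit or range.

### The arm

A 7-joint arm with a two-finger parallel gripper is mounted at the origin on a cart in front of the work surface, level with it; the furniture and walls round the work are solid. World frame = base frame: x ahead of the robot, y to its left, z up, the work surface at z = 0. Lengths are in m, angles in rad, forces in N, time in s.
With the tool pointing down it reaches from about 0.4 to 0.875 m from the base axis. Payload 6.5 kg.
Tool frame: the origin (TCP) lies midway between the tips of the shut fingers; the grasp point (between the pads) lies ctrl.hold_point_z behind it (ctrl.hold_point_z is the distance from the TCP to the grasp point, in m); z points along the fingers, y is the line along which they close (so a half turn about z gives the same grasp; the last joint's range is limited). The gripper opens to 85 mm and grips with 20 to 120 N. Pads are 22 mm wide; open, the fingers measure 114 mm over their backs; the gripper's body (76 mm by 85 mm) begins 54 mm behind the grasp point. The pads swing forward as they close: fully open they stand 13 mm farther back than shut.
Start: joints at [1.058, 0.536, -0.004, 1.538, 0.003, 1.067, -0.071], TCP at [0.281, -0.586, 0.2] pointing down, gripper open.
Joint ranges: [-2.7, 2.7], [-0.37, 2.16], [-1.27, 1.26], [0.24, 2.4], [-1.31, 4.45], [0.19, 1.91], [-2.76, 2.76]. Speed limits (rad/s): [2.39, 2.39, 3.14, 3.14, 3.14, 3.14, 3.14].

### API

Orientations are given as a unit quaternion [x, y, z, w].
In Python, from plant import ctrl, optics gives the robot as it stands.
- The arm moves only by the shell command python3 -m creep 'ROWS' [OPENING] [FORCE]. ROWS is JSON, one flat list of numbers, 6 for each row, row after row: the shift along the tool's x, y, z in cm, then the turn, a rotation vector about the tool's x, y, z in degrees. A call has 1 to 10 rows; each row shifts and turns the commanded pose from where the row before left it, along the tool's axes as they then stand; what a row does not reach is not made up. A row lasts 1/12 s, in which the tool goes at most 41.7 mm and 7.16 degrees, less where a joint would pass 70% of its speed; a pose out of reach is approached as far as the arm can. A call is refused whole if a number of a shift passes 4.17 or a number of a turn 7.16, either way. A call with a gripper value outside its range is refused whole. OPENING is the closure, from 0 (fully open) to 1 (shut), set as the call begins (- or left out, the last holds). The fingers move at their own pace and stop on an object; FORCE is the grip in N (left out, the last holds). Time passes only in rows, so rows that do not move let the fingers close. It gives the time, the measured TCP pose, the force, the opening and the grip force at its end, in the units of the state.
- ctrl.state(): the state, without advancing time (a new reading comes with each control period).
- optics.get_image(name): name is "side" or "top"; returns the picture (384x512x3 uint8, blue, green, red); there is no depth.
- optics.get_calibration(name): a dict with "fx", "fy", "cx", "cy" (pixels), "eye" and "rotation" of the camera in the world. Camera axes: x right, y down, z forward; pixel columns grow to the right and rows downward; lengths in m; the calibration is good to about 2 mm. A picture is of the moment at which its call begins. get_calibration takes no time and is no camera call.
- ctrl.job_done(): hands the job in; it is judged then, once.
Trained networks look in the newest picture that a camera, given by its name, has taken for a name from the list of things; names that differ only in an ending like _2 or _b are one class to them, and where a whole thing is asked for, a point or a joint stands for the part that bears it (a point fixed in the world has none). Each returns a list of dicts, best first, with "score" (0 to 1); they miss things now and then, are a little off and sometimes report something else, mostly with a low value. They report only what shows in the picture. A call takes as long as a camera call.
- optics.cut_out(camera, thing): "pixels" (384x512 bool, what is visible of it) and "pixel" ([column, row] in pixels, amid what is visible of it).
- optics.landmark_of(camera, thing): "pixel" ([column, row] in pixels: a listed point, or the origin of a listed thing).
The state is a dict: "time_s": time; "qpos": joint angles; "dq": joint speeds; "tau": joint torques, N m; "eef_pos": TCP position; "orientation": TCP orientation; "force": force on the tool from outside, world axes, zero at the start; "ft_torque": the same for the moment, N m; "opening": opening from 0.0 (shut) to 1.0 (fully open); "grasp_force": force on a finger pad.
Only numpy, scipy, OpenCV 4.12 (cv2) and the standard library are available. Lean on these libraries where they do the work, as an engineer would, in place of code of your own. Each camera call takes 0.05 s, during which the arm holds its last target. There are 200 camera calls.

## Working session

There is one attempt and no reset: what is moved stays moved. The work goes in short steps, Python scripts to look and compute and a shell command to move; the robot and the scene stay as the last step left them, time stands still between calls to the robot, and variables do not carry over. Pictures are saved under pics/ and viewed, at most 10 in all, crops included, and the job is handed in when it is done.

```bash
ls; mkdir -p pics
cat > h.py <<'E'
import numpy as np, cv2
from plant import ctrl, optics
from scipy.spatial.transform import Rotation as R
C={n:optics.get_calibration(n) for n in("side","top")}
def ray(n,p):
    c=C[n]; d=np.array([(p[0]-c["cx"])/c["fx"],(p[1]-c["cy"])/c["fy"],1.])
    d=np.array(c["rotation"]).reshape(3,3)@d; return np.array(c["eye"]),d/np.linalg.norm(d)
def tri(a,b):
    (o1,d1),(o2,d2)=ray("side",a),ray("top",b)
    s=np.linalg.lstsq(np.c_[d1,-d2],o2-o1,rcond=None)[0]
    p,q=o1+s[0]*d1,o2+s[1]*d2; return (p+q)/2,np.linalg.norm(p-q)
def atz(n,p,z):
    o,d=ray(n,p); return o+d*(z-o[2])/d[2]
E
python3 - <<'E'
from h import *
ims=[optics.get_image(n) for n in("side","top")]
for n,i in zip(("side","top"),ims): cv2.imwrite(f"pics/{n}0.png",i)
print(C["top"]); s=ctrl.state(); print(s, ctrl.hold_point_z)
for t in ("seat_left","seat_middle","seat_right","tray_middle","beaker_mid","bottle_mid","rack"):
    L={n:optics.landmark_of(n,t)[:2] for n in("side","top")}
    print(t,{n:[(np.round(x["pixel"]).tolist(),round(float(x["score"]),2)) for x in L[n]] for n in L})
    if L["side"] and L["top"]: print(tri(L["side"][0]["pixel"],L["top"][0]["pixel"]))
print(ctrl.state()["time_s"])
E
```

```text
pics
{'fx': 441.5693983629888, 'fy': 441.5693983629888, 'cx': 250.7311726431114, 'cy': 189.71906258669688, 'eye': array([ 0.55248897, -0.11532239,  1.18171145]), 'rotation': array([ 0.71333448, -0.69977247,  0.02520025, -0.02893714])}
{'time_s': 0.1, 'qpos': array([ 1.05779319,  0.53705823, -0.00447772,  1.5387807 ,  0.00261113,
        1.06729029, -0.07119045]), 'dq': array([-0.00062301, -0.00347087,  0.00177599, -0.0019468 , -0.00048647,
        0.0016631 , -0.00050034]), 'tau': array([ 2.47783595e-03, -5.84573042e+01,  1.05218444e+00, -2.59775305e+01,
        1.27078584e-02,  4.57840157e-03,  3.22628034e-05]), 'eef_pos': array([ 0.28059228, -0.58563468,  0.19891873]), 'orientation': array([ 9.75135872e-01,  2.21606510e-01, -2.19536647e-04, -7.33192471e-04]), 'force': array([-0.62773422,  0.12538307, -0.23481312]), 'ft_torque': array([ 0.00026996, -0.03168888,  0.04882919]), 'grasp_force': 0.0, 'opening': 1.0007309603762051} 0.0187
seat_left {'side': [([219.0, 232.0], 0.66)], 'top': [([280.0, 228.0], 0.67)]}Traceback (most recent call last):
  File "<stdin>", line 8, in <module>
  File "h.py", line 9, in tri
    (o1,d1),(o2,d2)=ray("side",a),ray("top",b)
                    ~~~^^^^^^^^^^
  File "h.py", line 7, in ray
    d=np.array(c["rotation"]).reshape(3,3)@d; return np.array(c["eye"]),d/np.linalg.norm(d)
      ~~~~~~~~~~~~~~~~~~~~~~~~~~~~~~~^^^^^
ValueError: cannot reshape array of size 4 into shape (3,3)
```

Rotation is a quaternion; fix.

```bash
sed -i 's/np.array(c\["rotation"\]).reshape(3,3)@d/R.from_quat(c["rotation"]).apply(d)/' h.py
python3 - <<'E'
from h import *
for t in ("seat_left","seat_middle","seat_right","tray_middle","beaker_mid","bottle_mid","rack"):
    L={n:optics.landmark_of(n,t)[:2] for n in("side","top")}
    print(t,{n:[(np.round(x["pixel"]).tolist(),round(float(x["score"]),2)) for x in L[n]] for n in L})
    if L["side"] and L["top"]: print(tri(L["side"][0]["pixel"],L["top"][0]["pixel"]))
print(ctrl.state()["time_s"],C["side"]["eye"])
E
```

```text
seat_left {'side': [([219.0, 232.0], 0.66)], 'top': [([280.0, 228.0], 0.67)]}
(array([ 0.53860185, -0.18351713,  0.04612662]), np.float64(0.01074570325161716))
seat_middle {'side': [([224.0, 271.0], 0.71)], 'top': [([163.0, 143.0], 0.28)]}
(array([ 0.72851151,  0.22759952, -0.51551168]), np.float64(0.254557022651227))
seat_right {'side': [], 'top': [([358.0, 242.0], 0.91)]}
tray_middle {'side': [([215.0, 172.0], 0.73)], 'top': [([162.0, 216.0], 0.75)]}
(array([0.57222783, 0.12624254, 0.0035591 ]), np.float64(0.006267780480266401))
beaker_mid {'side': [([280.0, 151.0], 0.87)], 'top': [([160.0, 141.0], 0.77)]}
(array([0.76937795, 0.12809753, 0.04581332]), np.float64(0.01449068994307221))
bottle_mid {'side': [([308.0, 177.0], 0.82)], 'top': [([228.0, 134.0], 0.77)]}
(array([ 0.78636934, -0.048276  ,  0.06277399]), np.float64(0.011495222257497472))
rack {'side': [([227.0, 287.0], 0.8)], 'top': []}
0.9 [ 0.45062133 -0.74512595  0.56676341]
```

View pics/top0.png

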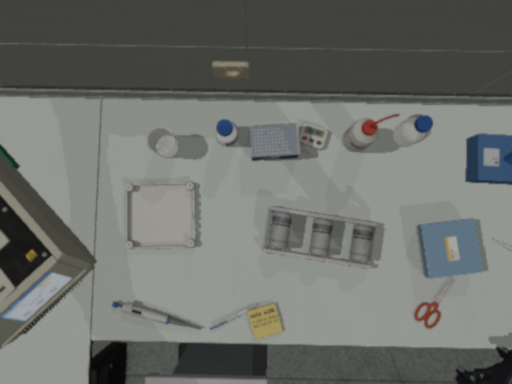

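View pics/side0.png

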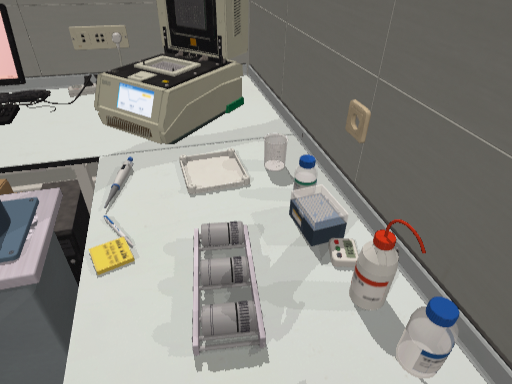

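The top view shows the rack at about (321,237) with jars at about (280,231), (321,238) and (362,243), lids up (+x). The tray is at (162,215), the beaker at (166,146) and the bottle at (228,132). The arm is almost out of view at the lower right. Next I'll refine the rack pose.

```bash
python3 - <<'E'
from h import *
optics.get_image("top"); optics.get_image("side")
for n in("top","side"):
    for t in ("rack",)+(("seat_left","seat_middle","seat_right") if n=="side" else ()):
        c=optics.cut_out(n,t)
        for k in c[:1]:
            m=k["pixels"].astype(np.uint8); cc=cv2.findContours(m,0,2)[0]; cc=max(cc,key=cv2.contourArea)
            b=cv2.boxPoints(cv2.minAreaRect(cc)); print(n,t,k["score"],k["pixel"],b.round(1).tolist())
            if n=="top":
                P=np.array([atz(n,p,0.03)[:2] for p in b]); print(P.round(4),P.mean(0))
                for i in range(4):
                    e=P[(i+1)%4]-P[i]; print(np.linalg.norm(e),np.degrees(np.arctan2(e[1],e[0])))
for t,p in (("l",(280,231)),("m",(321,238)),("r",(362,243)),("rlm",(358,242))): print(t,atz("top",p,.045))
for t,p in (("l",(219,232)),("m",(224,271))): print(t,atz("side",p,.045))
for q in ((219,232),(222,235)): print(tri(q,(280,230)))
print(tri((224,271),(321,238)), tri((229,319),(362,243)), tri((215,172),(161.5,215.5)))
E
python3 -c "
import cv2
a=cv2.imread('pics/top0.png')[195:280,250:395];b=cv2.imread('pics/side0.png')[205:360,180:280]
a=cv2.resize(a,None,fx=3.4,fy=3.4,interpolation=2);b=cv2.resize(b,(300,465),interpolation=2)
import numpy as np
o=np.zeros((465,795,3),'uint8');o[:a.shape[0],:a.shape[1]]=a;o[:,495:]=b;cv2.imwrite('pics/crop.png',o)"
```

```text
top rack 0.83 [320.5, 214.0] [[266.79998779296875, 206.0], [375.79998779296875, 205.0], [376.0, 228.0], [267.0, 229.0]]
[[ 0.5989 -0.1511]
 [ 0.607  -0.435 ]
 [ 0.5474 -0.4355]
 [ 0.5393 -0.1526]] [ 0.57314267 -0.29354212]
0.28408533145937026 -88.36502975362471
0.059586545383568244 -179.59662273599739
0.28296009976769554 91.6463347294196
0.05962910714642954 1.4855569043258094
side rack 0.79 [222.0, 286.7] [[177.6999969482422, 231.10000610351562], [251.0, 222.10000610351562], [266.20001220703125, 345.6000061035156], [192.89999389648438, 354.6000061035156]]
side seat_left 0.92 [222.0, 284.8] [[178.10000610351562, 230.10000610351562], [251.1999969482422, 221.1999969482422], [266.29998779296875, 345.6000061035156], [193.10000610351562, 354.5]]
side seat_middle 0.57 [223.0, 286.8] [[178.1999969482422, 229.89999389648438], [251.1999969482422, 221.10000610351562], [266.29998779296875, 345.6000061035156], [193.3000030517578, 354.5]]
side seat_right 0.63 [224.6, 286.8] [[179.1999969482422, 228.89999389648438], [252.39999389648438, 220.6999969482422], [266.3999938964844, 346.3999938964844], [193.1999969482422, 354.5]]
l [ 0.53499355 -0.185514    0.045     ]
m [ 0.5191997 -0.2906181  0.045    ]
r [ 0.50853482 -0.39538051  0.045     ]
rlm [ 0.5108753  -0.38517056  0.045     ]
l [ 0.53312737 -0.17979972  0.045     ]
m [ 0.52209408 -0.29088186  0.045     ]
(array([ 0.53502568, -0.18482895,  0.04927602]), np.float64(0.005209480747592142))
(array([ 0.53793489, -0.1858307 ,  0.0404403 ]), np.float64(0.000909720492194091))
(array([ 0.52063663, -0.29081848,  0.04519996]), np.float64(0.0028992335666955743)) (array([ 0.50914386, -0.39568511,  0.04419647]), np.float64(0.0012978550360084977)) (array([0.57306567, 0.12835037, 0.00069538]), np.float64(0.00740657361267795))
```

View pics/crop.png

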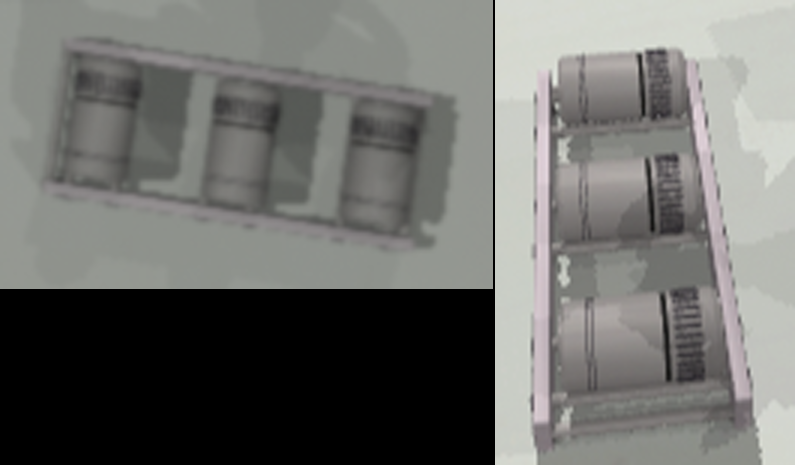

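The crop shows the rack turned slightly, about -7.6°. The jars' lids are at the +x end, and seat centres are about (0.537,-0.186), (0.521,-0.291) and (0.509,-0.396) with the axis at about 0.045. I'll start with the right jar.

```bash
python3 -m creep '[0,0,0,0,0,6.64,0,0,0,0,0,6.64,0,0,0,0,0,6.64,0,0,0,0,0,6.64,0,0,0,0,0,6.64]' 0 110
python3 -m creep '[2.5,-2.74,0,0,0,0,2.5,-2.74,0,0,0,0,2.5,-2.74,0,0,0,0,2.5,-2.74,0,0,0,0,2.5,-2.74,0,0,0,0,2.5,-2.74,0,0,0,0,2.5,-2.74,0,0,0,0,2.5,-2.74,0,0,0,0,0,0,0,0,0,0]'
cat > chk.py <<'E'
from h import *
import sys
s=ctrl.state(); p=s["eef_pos"]; r=R.from_quat(s["orientation"])
g=np.array(eval(sys.argv[1])) if len(sys.argv)>1 else None
x=r.apply([1,0,0]); print("t",round(s["time_s"],2),"p",p.round(4),"yaw",np.degrees(np.arctan2(x[1],x[0])).round(2),"xz",x[2].round(3),"F",s["force"].round(2),"T",s["ft_torque"].round(3),"op",round(s["opening"],3),"g",round(float(s["grasp_force"]),1))
if g is not None: print("to go cm (tool)",(100*r.inv().apply(g-p)).round(2))
E
python3 chk.py '(0.509,-0.3955,0.022)'
python3 - <<'E'
from h import *
cv2.imwrite("pics/t1.png",np.hstack([cv2.resize(optics.get_image("top")[150:300,250:420],(425,375)),cv2.resize(optics.get_image("side")[150:384,130:330],(320,375))]))
E
```

```text
time_s: 1.67
eef_pos: [0.2809, -0.5862, 0.1997]
orientation: [0.998, -0.069, 0.0, 0.0]
force: [-0.1, 0.1, -0.3]
opening: 1.0
grasp_force: 0.0
time_s: 2.42
eef_pos: [0.5162, -0.3866, 0.1996]
orientation: [0.998, -0.06, 0.002, -0.003]
force: [0.6, 1.7, -0.2]
opening: 0.999
grasp_force: 0.0
t 2.42 p [ 0.5162 -0.3866  0.1996] yaw -6.92 xz 0.004 F [ 0.56  1.68 -0.2 ] T [ 0.068 -0.068 -0.006] op 0.999 g 0.0
to go cm (tool) [-0.68  1.07 17.75]
```

View pics/t1.png

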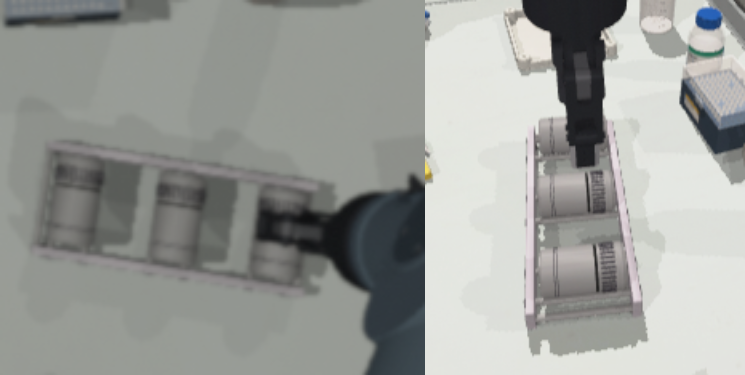

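The gripper stands above the right jar, roughly aligned and still settling. I'll settle it, then check.

```bash
python3 -m creep '[0,0,3,0,0,0,0,0,3,0,0,0,0,0,2,0,0,0,0,0,0,0,0,0,0,0,0,0,0,0]' >/dev/null
python3 chk.py '(0.509,-0.3955,0.022)'
python3 - <<'E'
from h import *
for a,b in (((270,208.2),(376.5,224.4)),((264.1,250),(370.6,267))):
    P,Q=atz("top",a,.034),atz("top",b,.034); d=P-Q; print(P,Q,np.linalg.norm(d),np.degrees(np.arctan2(-d[0],d[1])),(P+Q)/2)
E
```

```text
t 2.93 p [ 0.5064 -0.3963  0.1192] yaw -7.71 xz -0.002 F [-0.   -0.31  0.39] T [-0.003 -0.018  0.004] op 0.999 g 0.0
to go cm (tool) [ 0.27 -0.11  9.72]
[ 0.59329883 -0.15938272  0.034     ] [ 0.55668486 -0.43556048  0.034     ] 0.27859422139339707 -7.55188984169646 [ 0.57499184 -0.2974716   0.034     ]
[ 0.48522795 -0.1458973   0.034     ] [ 0.44725652 -0.42016238  0.034     ] 0.27688113324804153 -7.882375015789733 [ 0.46624223 -0.28302984  0.034     ]
```

```bash
python3 -m creep '[0.2,-0.1,3,0,0,0,0,0,3,0,0,0,0,0,2.2,0,0,0,0,0,1.5,0,0,0,0,0,0,0,0,0,0,0,0,0,0,0]' >/dev/null; python3 chk.py '(0.509,-0.3955,0.022)'
python3 -m creep '[0,0,0,0,0,0,0,0,0,0,0,0,0,0,0,0,0,0,0,0,0,0,0,0,0,0,0,0,0,0,0,0,0,0,0,0]' 1 110
python3 chk.py
```

```text
t 3.43 p [ 0.5106 -0.3956  0.0238] yaw -7.63 xz 0.001 F [-0.37 -1.38  0.57] T [ 0.009 -0.014 -0.023] op 0.999 g 0.0
to go cm (tool) [-0.16  0.01  0.18]
time_s: 3.93
eef_pos: [0.5116, -0.3933, 0.0252]
orientation: [0.998, -0.066, 0.001, -0.001]
force: [-3.8, 6.0, 16.0]
opening: 0.434
grasp_force: 107.6
t 3.93 p [ 0.5116 -0.3933  0.0252] yaw -7.55 xz 0.001 F [-3.77  6.01 16.01] T [ 1.542  0.724 -0.007] op 0.434 g 107.6
```

```bash
python3 -m creep '[0,0,-1.5,0,0,0,0,0,-3,0,0,0,0,0,-3,0,0,0,0,0,-3,0,0,0,0,0,-1.5,0,0,0,0,0,0,0,0,0,0,0,0,0,0,0,0,0,0,0,0,0]' >/dev/null; python3 chk.py
python3 -m creep '[0,0,0,0,-5,0,0,0,0,0,-5,0,0,0,0,0,-5,0,0,0,0,0,0,0,0,0,0,0,0,0,0,0,0,0,0,0,0,0,0,0,0,0,0,0,0,0,0,0]' >/dev/null; python3 chk.py
python3 -m creep '[0,0,0,0,6,0,0,0,0,0,6,0,0,0,0,0,6,0,0,0,0,0,6,0,0,0,0,0,6,0,0,0,0,0,0,0,0,0,0,0,0,0,0,0,0,0,0,0,0,0,0,0,0,0,0,0,0,0,0,0]' >/dev/null; python3 chk.py
python3 -m creep '[0,0,0,0,-5,0,0,0,0,0,-5,0,0,0,0,0,-5,0,0,0,0,0,0,0,0,0,0,0,0,0,0,0,0,0,0,0]' >/dev/null; python3 chk.py '(0.511,-0.3945,0.0245)'
```

```text
t 4.6 p [ 0.5087 -0.3937  0.1408] yaw -7.6 xz -0.003 F [-0.65 -0.13 -9.25] T [-0.012  0.052 -0.036] op 0.434 g 108.9
t 5.27 p [ 0.509  -0.3954  0.1431] yaw -7.7 xz -0.258 F [ 0.38  0.74 -6.85] T [-0.133 -0.796  0.05 ] op 0.432 g 109.5
t 6.1 p [ 0.5117 -0.3945  0.1432] yaw -7.5 xz 0.259 F [ 1.25  0.02 -7.85] T [ 0.074  0.657 -0.032] op 0.432 g 109.8
t 6.6 p [ 0.5102 -0.3944  0.1422] yaw -7.56 xz 0.001 F [-0.45 -0.3  -6.8 ] T [-0.007  0.097  0.045] op 0.433 g 109.8
to go cm (tool) [ 0.08 -0.   11.77]
```

```bash
cat > smp.py <<'E'
from h import *
T=[];F=[]
for i in range(8):
    optics.get_calibration("top"); optics.get_image("side"); s=ctrl.state(); x=R.from_quat(s["orientation"])
    T.append(x.inv().apply(s["ft_torque"])); F.append(s["force"])
T=np.array(T);F=np.array(F)
print(s["time_s"],"tool T",T.mean(0).round(4),"sd",T.std(0).round(3),"Fz",F[:,2].mean().round(2),F[:,2].std().round(2),"xz",x.apply([1,0,0])[2].round(4))
E
python3 smp.py
python3 -m creep '[0,0,0,0,-5,0,0,0,0,0,-5,0,0,0,0,0,-5,0,0,0,0,0,0,0,0,0,0,0,0,0,0,0,0,0,0,0,0,0,0,0,0,0]' >/dev/null; python3 smp.py
python3 -m creep '[0,0,0,0,3,0,0,0,0,0,3,0,0,0,0,0,3,0,0,0,0,0,3,0,0,0,0,0,3,0,0,0,0,0,0,0,0,0,0,0,0,0,0,0,0,0,0,0]' >/dev/null; python3 smp.py
```

```text
7.0 tool T [-0.0064  0.0408 -0.0131] sd [0.039 0.064 0.041] Fz -7.04 0.55 xz 0.0003
7.9833 tool T [-0.0081  0.6591 -0.0081] sd [0.027 0.09  0.019] Fz -6.98 0.35 xz -0.2584
9.05 tool T [-0.0074 -0.0004  0.002 ] sd [0.017 0.072 0.03 ] Fz -6.6 0.35 xz -0.0004
```

```bash
cat > raw.py <<'E'
from h import *
import sys
T=[];F=[]
for i in range(int(sys.argv[1])):
    s=ctrl.state(); x=R.from_quat(s["orientation"])
    T.append(x.inv().apply(s["ft_torque"])); F.append(x.inv().apply(s["force"]))
    optics.get_image("side")
T=np.array(T);F=np.array(F);m=len(T)//3
print(round(s["time_s"],2),"Ty",T[:,1].round(3).tolist(),"Fx",F[:,0].round(2).tolist(),"late mean Ty",T[m:,1].mean().round(3),"sd",T[m:].std(0).round(3),"|F|",np.linalg.norm(F[m:].mean(0)).round(2))
E
python3 -m creep '[0,0,0,0,5,0,0,0,0,0,5,0,0,0,0,0,5,0,0,0,0,0,0,0]' >/dev/null; python3 raw.py 14
python3 -m creep '[0,0,0,0,-5,0,0,0,0,0,-5,0,0,0,0,0,-5,0,0,0,0,0,0,0,0,0,0,0,0,0]'; python3 chk.py '(0.511,-0.3945,0.0245)'
```

```text
10.03 Ty [-1.057, -0.924, -0.498, -0.48, -0.55, -0.61, -0.718, -0.582, -0.603, -0.593, -0.782, -0.677, -0.559, -0.596] Fx [-4.9, -4.16, -1.55, -1.17, -0.78, -2.53, -1.85, -1.21, -1.66, -1.44, -2.04, -1.99, -2.08, -1.94] late mean Ty -0.627 sd [0.022 0.071 0.027] |F| 6.8
time_s: 10.5
eef_pos: [0.5123, -0.3938, 0.1423]
orientation: [0.998, -0.065, 0.001, -0.0]
force: [-0.3, -0.7, -7.1]
opening: 0.434
grasp_force: 110.4
t 10.5 p [ 0.5123 -0.3938  0.1423] yaw -7.46 xz 0.002 F [-0.27 -0.69 -7.07] T [ 0.002  0.075 -0.009] op 0.434 g 110.4
to go cm (tool) [-0.14  0.09 11.78]
```

```bash
python3 -m creep '[0,0,3,0,0,0,0,0,3,0,0,0,0,0,2.5,0,0,0,0,0,2,0,0,0,0,0,1,0,0,0,0,0,0.1,0,0,0,0,0,0,0,0,0,0,0,0,0,0,0]' >/dev/null; python3 chk.py '(0.511,-0.3945,0.0245)'
python3 -m creep '[0,0,0,0,0,0,0,0,0,0,0,0,0,0,0,0,0,0,0,0,0,0,0,0]' 0; python3 chk.py '(0.511,-0.3945,0.1)'
```

```text
t 11.17 p [ 0.5101 -0.3956  0.0275] yaw -7.65 xz 0.002 F [ 0.46  0.08 -6.81] T [-0.071 -0.12   0.042] op 0.436 g 114.6
to go cm (tool) [ 0.07 -0.12  0.3 ]
time_s: 11.5
eef_pos: [0.511, -0.3955, 0.0278]
orientation: [0.998, -0.066, 0.001, 0.001]
force: [0.4, 0.1, -0.6]
opening: 0.971
grasp_force: 0.0
t 11.5 p [ 0.511  -0.3955  0.0278] yaw -7.61 xz 0.002 F [ 0.44  0.13 -0.6 ] T [ 0.018  0.015 -0.083] op 0.971 g 0.0
to go cm (tool) [ 0.   -0.09 -7.22]
```

```bash
python3 -m creep '[0,0,-3,0,0,0,0,0,-3.5,0,0,0,0,-1.5,-2,0,0,0,0,-3.5,0,0,0,0,-0.3,-3.5,0,0,0,0,0,-2,0,0,0,0,0,0,0,0,0,0,0,0,0,0,0,0]' >/dev/null; python3 chk.py '(0.5212,-0.2905,0.024)'
python3 -m creep '[0,0,3,0,0,0,0,0,2,0,0,0,0,0,0,0,0,0,0,0,0,0,0,0]' >/dev/null; python3 chk.py '(0.5212,-0.2905,0.024)'
```

```text
t 12.17 p [ 0.5221 -0.289   0.1123] yaw -7.44 xz 0.001 F [ 0.17 -0.88  0.43] T [-0.033 -0.001 -0.069] op 1.001 g 0.0
to go cm (tool) [-0.08  0.16  8.83]
t 12.5 p [ 0.5201 -0.2915  0.0612] yaw -7.71 xz -0.002 F [-0.07  0.45  0.96] T [ 0.022 -0.023 -0.01 ] op 1.0 g 0.0
to go cm (tool) [ 0.11 -0.11  3.72]
```

Now grip and lift, then weigh and tilt lid-down and lid-up.

```bash
python3 -m creep '[0.1,-0.1,2.2,0,0,0,0,0,1.5,0,0,0,0,0,0,0,0,0,0,0,0,0,0,0]' >/dev/null; python3 chk.py
python3 -m creep '[0,0,0,0,0,0,0,0,0,0,0,0,0,0,0,0,0,0,0,0,0,0,0,0,0,0,0,0,0,0,0,0,0,0,0,0]' 1 110 >/dev/null; python3 chk.py
python3 -m creep '[0,0,-1.5,0,0,0,0,0,-3,0,0,0,0,0,-3,0,0,0,0,0,-3,0,0,0,0,0,-1.5,0,0,0,0,0,0,0,0,0,0,0,0,0,0,0,0,0,0,0,0,0]' >/dev/null; python3 chk.py
python3 -m creep '[0,0,0,0,-5,0,0,0,0,0,-5,0,0,0,0,0,-5,0,0,0,0,0,0,0]' >/dev/null; python3 raw.py 14
```

```text
t 12.83 p [ 0.5225 -0.2903  0.0256] yaw -7.65 xz 0.001 F [-0.17  0.75  0.39] T [-0.016 -0.031 -0.013] op 0.997 g 0.0
t 13.33 p [ 0.53   -0.2901  0.0331] yaw -7.61 xz 0.014 F [-5.8   9.46 54.55] T [ 2.233  1.003 -0.393] op 0.27 g 117.1
t 14.0 p [ 0.5205 -0.2884  0.1426] yaw -7.59 xz -0.004 F [-0.4   0.61 -7.13] T [ 0.034 -0.042  0.007] op 0.244 g 136.5
14.98 Ty [1.079, 0.78, 0.713, 0.691, 0.751, 0.773, 0.785, 0.794, 0.754, 0.736, 0.8, 0.731, 0.755, 0.844] Fx [3.61, 1.64, 1.72, 1.1, 1.96, 1.16, 1.53, 1.69, 1.56, 1.99, 2.17, 1.65, 2.01, 0.75] late mean Ty 0.772 sd [0.031 0.033 0.026] |F| 6.84
```

Run:
```python
from h import *
cv2.imwrite("pics/t2.png",np.hstack([cv2.resize(optics.get_image("top")[150:290,250:400],(400,373)),cv2.resize(optics.get_image("side")[170:350,140:320],(373,373))]))
```

```text
(no output)
```

View pics/t2.png

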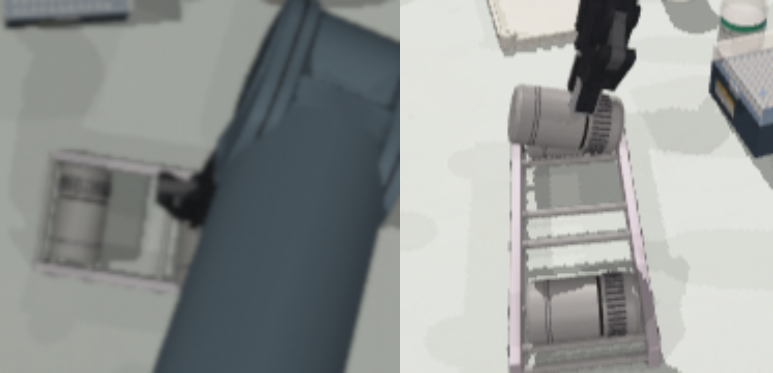

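Run:
```python
from h import *
s=ctrl.state(); r=R.from_quat(s["orientation"]); p=s["eef_pos"]; print(p,s["opening"])
def pt(u,v): 
    px=((u-400)/2.072+140, v/2.072+170); o,d=ray("side",px)
    o=r.inv().apply(o-p); d=r.inv().apply(d); return px,(o-d*o[1]/d[1])*1000
for q in ((514,117),(620,128),(567,122),(590,100)): print(pt(*q))
```

```text
[ 0.52221698 -0.28931653  0.14471003] 0.23846077601375948
((195.01930501930502, 226.46718146718146), array([-48.307229  ,   0.        ,  -5.53533817]))
((246.17760617760618, 231.77606177606177), array([42.54598393,  0.        , -7.42929192]))
((220.5984555984556, 228.8803088803089), array([-3.87773667,  0.        , -7.01353824]))
((231.6988416988417, 218.26254826254825), array([  9.56919107,   0.        , -33.73121824]))
```

```bash
python3 -m creep '[0,0,0,0,5,0,0,0,0,0,5,0,0,0,0,0,5,0,0,0,2,0,0,0,0,0,2.5,0,0,0,0,0,2.5,0,0,0,0,0,1.5,0,0,0,0,0,0,0,0,0,0,0,0,0,0,0]' >/dev/null; python3 chk.py '(0.5222,-0.29,0.040)'
```

```text
t 15.88 p [ 0.5214 -0.289   0.0593] yaw -7.59 xz -0.002 F [ 0.86 -0.39 -5.37] T [-0.025 -0.072  0.046] op 0.238 g 137.4
to go cm (tool) [0.09 0.09 1.93]
```

```bash
python3 -m creep '[0,0,1,0,0,0,0,0,0.6,0,0,0,0,0,0,0,0,0,0,0,0,0,0,0]' >/dev/null; python3 chk.py '(0.5222,-0.29,0.040)'
python3 -m creep '[0,0,0.2,0,0,0,0,0,0,0,0,0]' >/dev/null; python3 chk.py '(0.5222,-0.29,0.040)'
```

```text
t 16.22 p [ 0.5229 -0.2895  0.044 ] yaw -7.59 xz 0.001 F [ 1.11  0.24 -8.19] T [-0.076 -0.435 -0.039] op 0.235 g 136.3
to go cm (tool) [-0.07  0.06  0.4 ]
t 16.38 p [ 0.5233 -0.2896  0.0422] yaw -7.59 xz 0.002 F [ 2.86 -0.55 -6.06] T [-0.119 -0.67  -0.013] op 0.238 g 137.5
to go cm (tool) [-0.1   0.06  0.22]
```

```bash
python3 -m creep '[0,0,0.2,0,0,0,0,0,0,0,0,0]' >/dev/null; python3 chk.py '(0.5222,-0.29,0.040)'
python3 - <<'E'
from h import *
cv2.imwrite("pics/t3.png",cv2.resize(optics.get_image("side")[200:330,165:285],(540,585),interpolation=2))
E
```

```text
t 16.55 p [ 0.5233 -0.2896  0.0401] yaw -7.59 xz 0.002 F [ 3.09 -1.47 -5.24] T [-0.199 -0.926 -0.072] op 0.236 g 137.9
to go cm (tool) [-0.1   0.05  0.01]
```

View pics/t3.png

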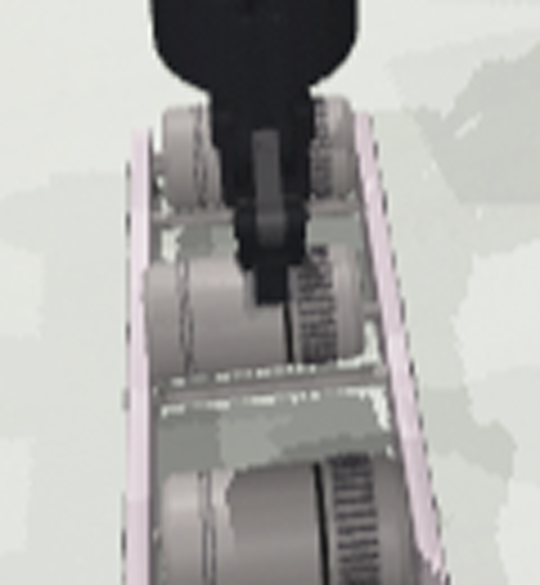

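The jar sits too far toward -x, with its bottom end riding the near rail, so I'll lift slightly, shift +x about 5 mm and lower again.

```bash
python3 -m creep '[0,0,-1.0,0,0,0,0.5,0,0,0,0,0,0,0,0.6,0,0,0,0,0,0,0,0,0,0,0,0,0,0,0]' >/dev/null; python3 chk.py
python3 -m creep '[0,0,0.5,0,0,0,0,0,0,0,0,0,0,0,0,0,0,0]' >/dev/null; python3 chk.py
```

```text
t 17.02 p [ 0.5255 -0.2894  0.0425] yaw -7.6 xz -0.003 F [-0.45 -0.05 -7.22] T [ 0.018 -0.008 -0.019] op 0.235 g 137.4
t 17.27 p [ 0.5264 -0.2897  0.038 ] yaw -7.6 xz -0.002 F [-0.15 -0.02 -6.98] T [-0.003 -0.012 -0.019] op 0.236 g 137.4
```

```bash
python3 -m creep '[0,0,0.3,0,0,0,0,0,0,0,0,0,0,0,0,0,0,0]' >/dev/null; python3 chk.py
python3 -m creep '[0,0,0.3,0,0,0,0,0,0,0,0,0,0,0,0,0,0,0]' >/dev/null; python3 chk.py
```

```text
t 17.52 p [ 0.527  -0.2899  0.0355] yaw -7.6 xz -0.0 F [ 0.38 -0.55 -7.42] T [ 0.016 -0.052  0.006] op 0.24 g 137.4
t 17.77 p [ 0.5278 -0.2899  0.0344] yaw -7.6 xz 0.001 F [-3.81  2.7   7.8 ] T [ 0.607  0.775 -0.091] op 0.236 g 145.5
```

```bash
python3 -m creep '[0,0,0,0,0,0,0,0,0,0,0,0,0,0,0,0,0,0,0,0,0,0,0,0,-0.8,0,0,0,0,0,0,0,1.8,0,0,0,0,0,0,0,0,0,0,0,0,0,0,0]' 0 >/dev/null; python3 chk.py '(0.5205,-0.29,0.016)'
```

```text
t 18.43 p [ 0.518  -0.2885  0.0141] yaw -7.61 xz -0.002 F [-0.43  0.38  1.5 ] T [-0.006  0.008 -0.038] op 0.995 g 0.0
to go cm (tool) [ 0.27  0.11 -0.19]
```

```bash
python3 -m creep '[0,0,0,0,0,0,0,0,0,0,0,0,0,0,0,0,0,0,0,0,0,0,0,0,0,0,0,0,0,0,0,0,0,0,0,0]' 1 110 >/dev/null; python3 chk.py
python3 - <<'E'
from h import *
cv2.imwrite("pics/t4.png",cv2.resize(optics.get_image("side")[200:330,165:285],(540,585),interpolation=2))
E
```

```text
t 18.93 p [ 0.5198 -0.2884  0.0165] yaw -7.59 xz 0.001 F [-3.86  3.96 14.28] T [ 0.712  0.939 -0.051] op 0.514 g 118.9
```

View pics/t4.png

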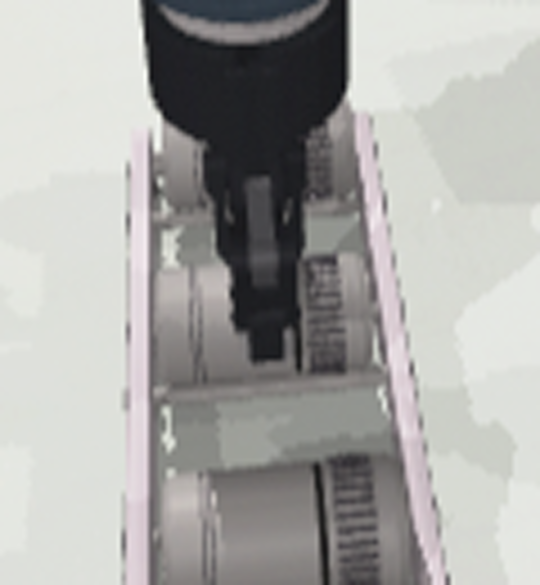

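The jar now sits fully in the seat, between the rails, and is gripped at its axis near mid-length. Next I'll lift it and run the tilt test, lid-down then lid-up.

```bash
python3 -m creep '[0,0,-1.5,0,0,0,0,0,-3,0,0,0,0,0,-3,0,0,0,0,0,-3,0,0,0,0,0,-2,0,0,0,0,0,0,0,0,0,0,0,0,0,0,0]' >/dev/null; python3 chk.py
python3 -m creep '[0,0,0,0,-5,0,0,0,0,0,-5,0,0,0,0,0,-5,0,0,0,0,0,0,0]' >/dev/null; python3 raw.py 14
python3 -m creep '[0,0,0,0,6,0,0,0,0,0,6,0,0,0,0,0,6,0,0,0,0,0,6,0,0,0,0,0,6,0,0,0,0,0,0,0]' >/dev/null; python3 raw.py 14
python3 -m creep '[0,0,0,0,-5,0,0,0,0,0,-5,0,0,0,0,0,-5,0,0,0,0,0,0,0,0,0,0,0,0,0]' >/dev/null; python3 chk.py '(0.5198,-0.2885,0.0165)'
```

```text
t 19.57 p [ 0.5191 -0.2888  0.1395] yaw -7.59 xz 0.0 F [-0.16 -0.36 -9.14] T [-0.     0.027 -0.037] op 0.506 g 109.3
20.55 Ty [0.981, 0.678, 0.65, 0.657, 0.626, 0.604, 0.695, 0.742, 0.641, 0.667, 0.697, 0.663, 0.645, 0.669] Fx [3.07, 1.55, 2.25, 0.89, 1.49, 1.58, 1.53, 2.1, 1.59, 1.84, 1.78, 2.86, 1.23, 1.16] late mean Ty 0.665 sd [0.113 0.038 0.02 ] |F| 6.86
21.75 Ty [-1.14, -0.701, -0.567, -0.593, -0.611, -0.649, -0.671, -0.678, -0.656, -0.716, -0.719, -0.713, -0.667, -0.668] Fx [-5.59, -0.39, -0.61, -1.27, -0.42, -2.16, -2.25, -1.69, -1.98, -1.53, -2.12, -1.43, -2.08, -2.38] late mean Ty -0.675 sd [0.031 0.032 0.03 ] |F| 6.88
t 22.22 p [ 0.521  -0.2884  0.1394] yaw -7.5 xz 0.002 F [-0.68  1.02 -6.68] T [-0.008  0.058  0.014] op 0.509 g 109.2
to go cm (tool) [-0.14  0.02 12.29]
```

Both jars weigh about 0.70 kg, so the left one is empty. The tilt-torque deficit (-0.04 Nm against an expected ball effect of 0.045) and the livelier torque signal both point to the right jar. I'll lay the middle jar back and re-measure the right one with the same grip.

```bash
python3 -m creep '[-0.1,0,3,0,0,0,0,0,3,0,0,0,0,0,2.5,0,0,0,0,0,2,0,0,0,0,0,1.2,0,0,0,0,0,0.3,0,0,0,0,0,0,0,0,0,0,0,0,0,0,0]' >/dev/null; python3 chk.py
python3 -m creep '[0,0,0.1,0,0,0,0,0,0,0,0,0]' >/dev/null; python3 chk.py
```

```text
t 22.88 p [ 0.5187 -0.2894  0.0208] yaw -7.63 xz 0.002 F [ 0.28 -0.15 -6.01] T [-0.021  0.015  0.003] op 0.508 g 108.9
t 23.05 p [ 0.519  -0.2892  0.0198] yaw -7.61 xz 0.002 F [ 0.3   0.48 -6.97] T [ 0.039  0.002 -0.031] op 0.507 g 108.9
```

```bash
python3 -m creep '[0,0,0.3,0,0,0,0,0,0,0,0,0]' >/dev/null; python3 chk.py
python3 -m creep '[0,0,0,0,0,0,0,0,0,0,0,0,0,0,0,0,0,0,0,0,0,0,0,0,0,0,-3,0,0,0,0,0,-4,0,0,0,0,1,-2.5,0,0,0,0.3,3.2,-0.3,0,0,0,0.2,3.2,0,0,0,0,0,3.2,0,0,0,0]' 0 >/dev/null
python3 -m creep '[0,0,3,0,0,0,0,0,1.5,0,0,0,0,0,0,0,0,0,0,0,0,0,0,0]' >/dev/null;python3 chk.py '(0.510,-0.3955,0.0145)'
```

```text
t 23.22 p [ 0.5195 -0.2885  0.0168] yaw -7.57 xz 0.002 F [ 0.83  1.62 -0.78] T [ 0.535 -0.108  0.023] op 0.513 g 112.9
t 24.38 p [ 0.5087 -0.394   0.0682] yaw -7.59 xz -0.002 F [-0.07 -0.17  0.49] T [-0.024 -0.043 -0.032] op 0.993 g 0.0
to go cm (tool) [0.15 0.14 5.36]
```

```bash
python3 -m creep '[0.1,0.1,2.5,0,0,0,0,0,1.8,0,0,0,0,0,0.9,0,0,0,0,0,0,0,0,0,0,0,0,0,0,0]' >/dev/null;python3 chk.py '(0.510,-0.3955,0.0145)'
python3 -m creep '[0,0,0,0,0,0,0,0,0,0,0,0,0,0,0,0,0,0,0,0,0,0,0,0,0,0,0,0,0,0,0,0,0,0,0,0]' 1 110 >/dev/null; python3 chk.py
```

```text
t 24.8 p [ 0.5107 -0.3957  0.0177] yaw -7.57 xz 0.001 F [ 0.8   1.   -0.46] T [-0.045 -0.007 -0.039] op 1.003 g 0.0
to go cm (tool) [-0.07 -0.01  0.32]
t 25.3 p [ 0.5123 -0.3934  0.0192] yaw -7.53 xz 0.002 F [-0.71  8.6  15.23] T [1.703 0.07  0.148] op 0.502 g 110.0
```

```bash
python3 -m creep '[0,0,-1.5,0,0,0,0,0,-3,0,0,0,0,0,-3,0,0,0,0,0,-3,0,0,0,0,0,-2,0,0,0,0,0,0,0,0,0,0,0,0,0,0,0]' >/dev/null; python3 chk.py
python3 -m creep '[0,0,0,0,-5,0,0,0,0,0,-5,0,0,0,0,0,-5,0,0,0,0,0,0,0]' >/dev/null; python3 raw.py 14
python3 -m creep '[0,0,0,0,6,0,0,0,0,0,6,0,0,0,0,0,6,0,0,0,0,0,6,0,0,0,0,0,6,0,0,0,0,0,0,0]' >/dev/null; python3 raw.py 14
python3 -m creep '[0,0,0,0,-5,0,0,0,0,0,-5,0,0,0,0,0,-5,0,0,0,0,0,0,0,0,0,0,0,0,0]' >/dev/null; python3 chk.py '(0.573,0.128,0.13)'
```

```text
t 25.88 p [ 0.5098 -0.396   0.1421] yaw -7.63 xz 0.001 F [-0.79 -0.26 -7.32] T [-0.08  -0.038 -0.358] op 0.491 g 113.4
26.87 Ty [1.017, 0.891, 0.415, 0.383, 0.484, 0.665, 0.86, 0.92, 0.817, 0.679, 0.537, 0.511, 0.515, 0.716] Fx [3.71, 2.93, 1.96, 1.92, 1.22, 2.19, 0.72, 0.56, 1.42, 2.07, 2.25, 2.12, 2.0, 2.16] late mean Ty 0.671 sd [0.049 0.15  0.264] |F| 6.69
28.07 Ty [-1.126, -0.502, -0.361, -0.241, -0.376, -0.723, -0.876, -0.712, -0.508, -0.411, -0.359, -0.654, -0.841, -0.87] Fx [-4.15, -1.39, -1.68, -0.21, -0.88, -1.47, -0.97, -1.44, -1.98, -2.14, -1.8, -1.72, -0.92, -0.8] late mean Ty -0.633 sd [0.053 0.195 0.102] |F| 6.74
t 28.53 p [ 0.5121 -0.3948  0.1413] yaw -7.45 xz 0.002 F [ 0.29 -0.74 -6.12] T [-0.109  0.06  -0.369] op 0.494 g 114.4
to go cm (tool) [ -0.75 -52.63   1.14]
```

```bash
python3 -m creep '[0,0,0,0,-2.5,0,0,0,0,0,-2.5,0,0,0,0,0,-2.5,0,0,0,0,0,-2.5,0,0,0,0,0,-2.5,0,0,0,0,0,-2.5,0,0,0,0,0,0,0,0,0,0,0,0,0]' >/dev/null; python3 raw.py 17
python3 -m creep '[0,0,0,0,3,0,0,0,0,0,3,0,0,0,0,0,3,0,0,0,0,0,3,0,0,0,0,0,3,0,0,0,0,0,0,0,0,0,0,0,0,0]' >/dev/null; python3 raw.py 14
```

```text
30.0 Ty [0.865, 0.782, 0.601, 0.434, 0.402, 0.517, 0.748, 0.922, 0.919, 0.877, 0.754, 0.59, 0.516, 0.522, 0.587, 0.641, 0.796] Fx [1.24, 0.74, 2.21, 2.05, 2.99, 1.55, 1.74, 1.45, 1.88, 1.21, 2.29, 2.16, 2.06, 1.81, 3.01, 2.17, 1.43] late mean Ty 0.699 sd [0.093 0.15  0.244] |F| 7.1
31.28 Ty [-0.152, -0.197, -0.118, 0.042, 0.215, 0.258, 0.111, -0.126, -0.272, -0.22, -0.016, 0.221, 0.262, 0.2] Fx [0.09, 0.58, 0.34, 1.04, 0.69, 0.11, -1.05, 0.22, 0.77, 0.97, -0.45, -0.5, -1.64, -0.11] late mean Ty 0.063 sd [0.05  0.195 0.147] |F| 6.74
```

Run:
```python
from h import *
for i in range(6):
    s=ctrl.state(); print(round(s["time_s"],2),s["eef_pos"].round(4),R.from_quat(s["orientation"]).as_euler("xyz",True).round(2),s["dq"].round(2),s["ft_torque"].round(2),round(float(s["opening"]),3),s["force"].round(1)); im=optics.get_image("side"); 
im2=optics.get_image("top")
cv2.imwrite("pics/t5.png",np.hstack([cv2.resize(im2[150:290,250:400],(400,373)),cv2.resize(im[200:380,140:320],(373,373))]))
```

```text
31.33 [ 0.51   -0.3956  0.1417] [ 1.80e+02  1.00e-02 -7.61e+00] [-0.    0.    0.   -0.   -0.    0.01  0.22] [-0.12  0.   -0.42] 0.489 [-0.4 -0.2 -6.4]
31.38 [ 0.5101 -0.3956  0.1417] [180.    0.   -7.6] [-0.    0.    0.   -0.    0.02  0.02  0.29] [-0.09  0.18 -0.44] 0.494 [ 0.4 -0.7 -7.1]
31.43 [ 0.5101 -0.3956  0.1417] [180.    -0.    -7.59] [ 0.    0.    0.   -0.    0.04  0.02  0.29] [-0.13  0.19 -0.27] 0.491 [ 0.8 -1.9 -7.4]
31.48 [ 0.51   -0.3956  0.1417] [180.     0.    -7.59] [ 0.    0.   -0.    0.    0.05  0.01  0.19] [ 0.05  0.09 -0.05] 0.498 [ 0.7 -0.6 -7.2]
31.53 [ 0.51   -0.3956  0.1417] [180.    0.   -7.6] [ 0.   -0.   -0.01 -0.    0.04 -0.    0.03] [ 0.08 -0.    0.21] 0.494 [-0.3  0.3 -6.1]
31.58 [ 0.5101 -0.3956  0.1417] [180.    -0.    -7.59] [ 0.   -0.   -0.01  0.    0.02 -0.01 -0.12] [ 0.05 -0.09  0.35] 0.496 [ 0.4  1.1 -5.8]
```

View pics/t5.png

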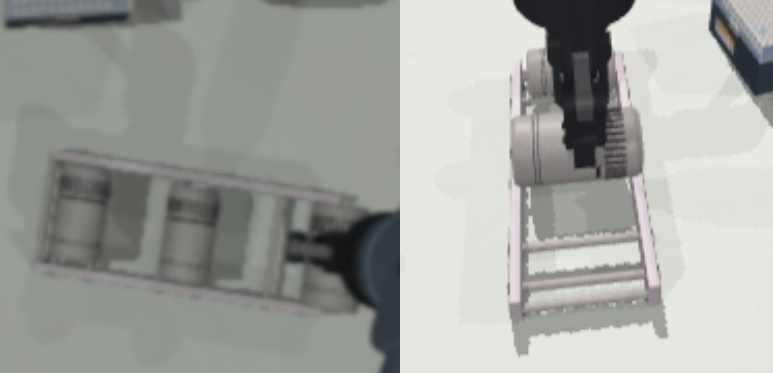

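The picture shows the right jar firmly held and level above its empty seat, with the middle and left jars in theirs. The right jar reacts to every tilt with a delayed knock and lingering oscillation, and shows the torque deficit. The middle jar did neither. I take the right jar as the rattler and carry it to the tray.

```bash
python3 -m creep '[0,-1,0,0,0,0,0,-2,0,0,0,0,0,-3,0,0,0,0,0,-3,0,0,0,0,0,-3,0,0,0,0,0,-3,0,0,0,0,0,-3,0,0,0,0,0,-3,0,0,0,0,0,-3,0,0,0,0,0,-3,0,0,0,0]' >/dev/null
python3 -m creep '[0,-3,0,0,0,0,0,-3,0,0,0,0,0,-3,0,0,0,0,0,-3,0,0,0,0,0,-3,0,0,0,0,0,-3,0,0,0,0,0,-3,0,0,0,0,0,-2,0,0,0,0,0,-1.5,0,0,0,0,0,-1,0,0,0,0]' >/dev/null
python3 -m creep '[0,0,0,0,0,0,0,0,0,0,0,0,0,0,0,0,0,0,0,0,0,0,0,0,0,0,0,0,0,0]' >/dev/null; python3 chk.py '(0.573,0.128,0.13)'
python3 - <<'E'
from h import *
for i in range(8):
    s=ctrl.state(); print(round(s["time_s"],2),s["qpos"][4:].round(3),s["dq"][4:].round(2),s["ft_torque"].round(2),s["force"].round(1)); im=optics.get_image("side")
im2=optics.get_image("top")
cv2.imwrite("pics/t6.png",np.hstack([cv2.resize(im2[150:300,100:390],(433,224)),cv2.resize(im[100:360,140:320],(360,520))[:224]]) if 0 else np.hstack([cv2.copyMakeBorder(cv2.resize(im2[130:300,110:390],(440,267)),0,253,0,0,0),cv2.resize(im[100:360,140:320],(360,520))]))
E
```

```text
t 33.77 p [0.5795 0.123  0.1416] yaw -7.74 xz -0.0 F [ 0.43 -1.18 -6.67] T [ 0.012  0.067 -0.275] op 0.496 g 114.3
to go cm (tool) [-0.71 -0.41  1.16]
33.77 [ 0.012  0.89  -2.001] [-0.05  0.02  0.05] [ 0.01  0.07 -0.28] [ 0.4 -1.2 -6.7]
33.82 [ 0.012  0.89  -2.001] [-0.03  0.02  0.15] [ 0.02  0.17 -0.25] [ 0.6 -1.4 -7. ]
33.87 [ 0.012  0.89  -2.001] [0.   0.01 0.18] [-0.03  0.21 -0.2 ] [ 0.3 -0.3 -7.2]
33.92 [ 0.012  0.89  -2.001] [ 0.03 -0.02  0.1 ] [-0.03 -0.02 -0.  ] [-0.3  0.8 -6.8]
33.97 [ 0.012  0.89  -2.001] [ 0.03 -0.03 -0.  ] [-0.01 -0.26  0.11] [-0.5  0.1 -6.4]
34.02 [ 0.012  0.89  -2.001] [ 0.01 -0.01 -0.02] [ 0.   -0.16 -0.  ] [ 0.5  0.1 -7.2]
34.07 [ 0.012  0.89  -2.001] [-0.01  0.02  0.05] [-0.04  0.05 -0.1 ] [ 0.1 -0.4 -6.4]
34.12 [ 0.012  0.89  -2.001] [0.   0.03 0.07] [0.03 0.24 0.01] [ 0.3 -0.5 -8.5]
```

View pics/t6.png

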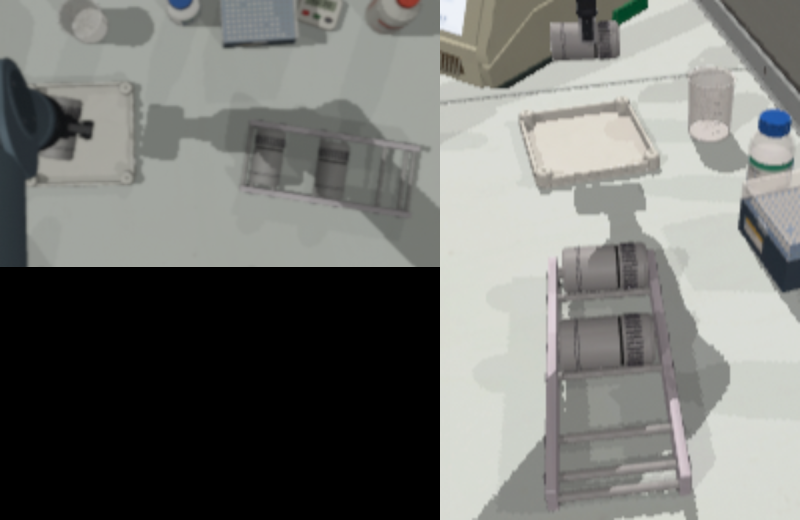

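The jar hangs level over the tray, the other two lie in their seats, and the beaker and bottle are undisturbed. I'll make a small correction, let it settle, then hand in.

```bash
python3 -m creep '[-0.2,-0.2,0.3,0,0,0,-0.2,-0.2,0.3,0,0,0,-0.2,0,0.3,0,0,0,0,0,0,0,0,0,0,0,0,0,0,0,0,0,0,0,0,0,0,0,0,0,0,0,0,0,0,0,0,0,0,0,0,0,0,0,0,0,0,0,0,0]' >/dev/null
python3 -m creep '[0,0,0,0,0,0,0,0,0,0,0,0,0,0,0,0,0,0,0,0,0,0,0,0,0,0,0,0,0,0,0,0,0,0,0,0,0,0,0,0,0,0,0,0,0,0,0,0,0,0,0,0,0,0,0,0,0,0,0,0]' >/dev/null; python3 chk.py
python3 -m creep '[0,0,0,0,0,0,0,0,0,0,0,0,0,0,0,0,0,0,0,0,0,0,0,0,0,0,0,0,0,0,0,0,0,0,0,0,0,0,0,0,0,0,0,0,0,0,0,0,0,0,0,0,0,0,0,0,0,0,0,0]' >/dev/null; python3 chk.py '(0.573,0.128,0.13)'
python3 raw.py 10
```

```text
t 35.88 p [0.5741 0.1295 0.1327] yaw -7.6 xz -0.0 F [-0.55  0.78 -7.3 ] T [ 0.011 -0.054  0.044] op 0.497 g 114.3
t 36.72 p [0.574  0.1295 0.1326] yaw -7.59 xz -0.0 F [-0.5   0.85 -6.98] T [ 0.109 -0.101  0.346] op 0.494 g 114.4
to go cm (tool) [-0.08  0.17  0.26]
37.17 Ty [0.086, 0.238, 0.14, -0.005, -0.282, -0.16, 0.048, 0.247, 0.166, 0.084] Fx [-0.61, -1.23, 0.1, 1.06, 1.33, -0.42, -0.65, -1.91, -0.03, 0.16] late mean Ty 0.014 sd [0.069 0.17  0.134] |F| 7.01
```

The torque jitter is still there at level, so part of it may come from the grip. There is time for one cleaner check with a softer grip.

```bash
cat > one.py <<'E'
from h import *
s=ctrl.state(); x=R.from_quat(s["orientation"]); print(round(s["time_s"],2),x.inv().apply(s["ft_torque"]).round(3),s["force"].round(2),s["opening"].__round__(3))
E
Z='python3 one.py'
python3 -m creep '[0,0,0,0,-5,0,0,0,0,0,-5,0,0,0,0,0,-5,0,0,0,0,0,0,0,0,0,0,0,0,0]' 1 70 >/dev/null; $Z
python3 -m creep '[0,0,0,0,0,0]' >/dev/null; $Z
python3 -m creep '[0,0,0,0,0,0]' >/dev/null; $Z
python3 -m creep '[0,0,0,0,0,0]' >/dev/null; $Z
python3 -m creep '[0,0,0,0,0,0]' >/dev/null; $Z
python3 -m creep '[0,0,0,0,0,0]' >/dev/null; $Z
python3 -m creep '[0,0,0,0,0,0]' >/dev/null; $Z
python3 -m creep '[0,0,0,0,0,0]' >/dev/null; $Z
python3 -m creep '[0,0,0,0,0,0]' >/dev/null; $Z
python3 -m creep '[0,0,0,0,6,0,0,0,0,0,6,0,0,0,0,0,6,0,0,0,0,0,6,0,0,0,0,0,6,0,0,0,0,0,0,0,0,0,0,0,0,0]' >/dev/null; $Z
python3 -m creep '[0,0,0,0,0,0]' >/dev/null; $Z
python3 -m creep '[0,0,0,0,0,0]' >/dev/null; $Z
python3 -m creep '[0,0,0,0,0,0]' >/dev/null; $Z
python3 -m creep '[0,0,0,0,0,0]' >/dev/null; $Z
python3 -m creep '[0,0,0,0,0,0]' >/dev/null; $Z
python3 -m creep '[0,0,0,0,0,0]' >/dev/null; $Z
python3 -m creep '[0,0,0,0,0,0]' >/dev/null; $Z
python3 -m creep '[0,0,0,0,0,0]' >/dev/null; $Z
```

```text
37.63 [0.027 0.745 0.333] [-0.26 -0.09 -6.94] 0.495
37.72 [0.042 0.691 0.026] [ 0.63 -0.1  -6.72] 0.496
37.8 [ 0.048  0.553 -0.336] [ 0.1   0.82 -7.35] 0.499
37.88 [0.04  0.623 0.035] [-0.06 -0.13 -7.43] 0.491
37.97 [-0.097  0.74   0.384] [-0.67 -0.13 -6.62] 0.493
38.05 [0.067 0.746 0.223] [ 0.64 -0.41 -6.62] 0.492
38.13 [-0.028  0.672 -0.232] [ 1.31  0.47 -6.71] 0.495
38.22 [ 0.062  0.719 -0.282] [ 0.49  0.6  -6.82] 0.494
38.3 [-0.068  0.632  0.17 ] [-0.1  -0.47 -7.36] 0.497
38.88 [-0.28  -0.851 -0.431] [-2.45  1.03 -8.05] 0.494
38.97 [ 0.099 -0.593  0.156] [ 1.88  0.27 -8.54] 0.497
39.05 [ 0.08  -0.723 -0.312] [-1.17  1.46 -7.06] 0.499
39.13 [ 0.102 -0.819  0.185] [ 1.15 -0.44 -7.18] 0.493
39.22 [-0.026 -0.845 -0.121] [-0.31  1.09 -7.11] 0.497
39.3 [ 0.108 -0.924  0.142] [ 0.68  0.05 -7.63] 0.497
39.38 [-0.166 -0.782  0.202] [ 1.27 -0.98 -7.87] 0.495
39.47 [ 0.077 -0.843  0.11 ] [ 0.46  0.29 -6.84] 0.492
39.55 [-0.255 -0.714  0.374] [ 1.28 -2.57 -6.58] 0.495
```

```bash
cat > one.py <<'E'
from h import *
s=ctrl.state(); x=R.from_quat(s["orientation"]); print(round(s["time_s"],2),x.inv().apply(s["ft_torque"]).round(3),s["force"].round(2),s["dq"].round(3),s["eef_pos"].round(4),x.apply([1,0,0])[2].round(3),s["grasp_force"].__round__(0))
E
Z='python3 one.py'
python3 -m creep '[0,0,0,0,-3,0,0,0,0,0,-3,0,0,0,0,0,-3,0,0,0,0,0,-3,0,0,0,0,0,-3,0,0,0,0,0,0,0,0,0,0,0,0,0,0,0,0,0]' 1 40 >/dev/null; $Z
python3 -m creep '[0,0,0,0,0,0,0,0,0,0,0,0,0,0,0,0,0,0,0,0,0,0,0,0,0,0,0,0,0,0,0,0,0,0,0,0]' >/dev/null; $Z
python3 -m creep '[0,0,0,0,0,0]' >/dev/null; $Z
python3 -m creep '[0,0,0,0,0,0]' >/dev/null; $Z
python3 -m creep '[0,0,0,0,0,0]' >/dev/null; $Z
python3 -m creep '[0,0,0,0,0,0]' >/dev/null; $Z
python3 -m creep '[0,0,0,0,0,0]' >/dev/null; $Z
```

```text
39.55 [-0.255 -0.714  0.374] [ 1.28 -2.57 -6.58] [-0.002 -0.003  0.011 -0.002 -0.013  0.019  0.31 ] [0.5741 0.1295 0.1326] 0.259 115.0
40.05 [-0.076 -0.529 -0.193] [-0.37  0.08 -7.59] [-0.002  0.001 -0.001  0.001 -0.063 -0.003 -0.229] [0.5741 0.1295 0.1327] 0.259 115.0
40.13 [-0.024 -0.471  0.064] [-0.28 -0.52 -6.18] [-0.001  0.     0.     0.     0.009 -0.005 -0.006] [0.5741 0.1295 0.1327] 0.259 115.0
40.22 [ 0.048 -0.475 -0.309] [-0.96  0.65 -7.23] [-0.002  0.    -0.009  0.001  0.015 -0.01  -0.257] [0.5741 0.1296 0.1327] 0.259 114.0
40.3 [-0.016 -0.338  0.067] [-0.62 -1.01 -6.24] [-0.002 -0.001  0.001  0.003  0.014 -0.016  0.003] [0.574  0.1295 0.1327] 0.259 115.0
40.38 [ 0.099 -0.57  -0.317] [-1.05  0.75 -7.32] [ 0.001 -0.002 -0.01   0.001  0.075 -0.017 -0.127] [0.5741 0.1295 0.1327] 0.259 114.0
40.47 [ 0.066 -0.388 -0.024] [-0.22  0.19 -6.1 ] [-0.002 -0.     0.     0.003  0.012 -0.022 -0.04 ] [0.574  0.1295 0.1326] 0.259 114.0$: bad value
```

```bash
Z='python3 one.py'
python3 -m creep '[0,0,0,0,-3,0,0,0,0,0,-3,0,0,0,0,0,-3,0,0,0,0,0,-3,0,0,0,0,0,-3,0,0,0,0,0,0,0,0,0,0,0,0,0]' 1 50 >/dev/null; $Z
python3 -m creep '[0,0,0,0,0,0,0,0,0,0,0,0,0,0,0,0,0,0,0,0,0,0,0,0,0,0,0,0,0,0,0,0,0,0,0,0]' >/dev/null; $Z
python3 -m creep '[0,0,0,0,0,0]' >/dev/null; $Z
python3 -m creep '[0,0,0,0,0,0]' >/dev/null; $Z
python3 -m creep '[0,0,0,0,0,0]' >/dev/null; $Z
```

```text
41.05 [-0.051  0.048  0.108] [-0.19  0.44 -6.47] [-0.017 -0.018 -0.003  0.036 -0.04   0.013 -0.069] [0.5749 0.129  0.1324] 0.002 114.0
41.55 [ 0.019  0.29  -0.177] [-1.05  0.39 -6.89] [ 0.003  0.001 -0.006 -0.002  0.037 -0.025  0.004] [0.5739 0.1296 0.1328] 0.0 114.0
41.63 [ 0.025  0.174 -0.508] [-0.39  0.95 -6.42] [ 0.003  0.001 -0.009  0.     0.021 -0.016 -0.313] [0.574  0.1296 0.1327] 0.0 115.0
41.72 [ 0.046  0.122 -0.006] [ 0.68  0.29 -6.81] [ 0.001  0.001  0.001  0.002  0.022 -0.02   0.071] [0.574  0.1295 0.1327] 0.0 114.0
41.8 [ 0.001 -0.029 -0.202] [-0.24  1.6  -7.07] [ 0.002  0.    -0.006 -0.     0.053 -0.008  0.034] [0.5741 0.1295 0.1327] 0.0 115.0
```

```bash
python3 -c "
from plant import ctrl
print(ctrl.job_done())"
```

```text
the job is handed in; nothing more can be done
None
```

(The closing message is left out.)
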